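# Clamp the watch stage and show the crown mark in a hand mirror

## Robot

A 7-joint arm with a two-finger parallel gripper is mounted at the origin on the work surface. World frame = base frame: x ahead of the robot, y to its left, z up, the work surface at z = 0. Lengths are in m, angles in rad, forces in N, time in s.
With the tool pointing down it reaches from about 0.425 to 0.95 m from the base axis. Payload 4.7 kg.
Tool frame: the origin (TCP) lies on the centre line of the jaws, within the pads' length; the fingertips stand robot.nose_length ahead of it and the grasp point (between the pads) lies 8 mm behind it (robot.nose_length is the distance from the TCP to the fingertips, in m); z points along the fingers, x is the direction in which the jaws open and shut, and the axes are right-handed (so a half turn about z gives the same grasp; the last joint's range is limited). The gripper opens to 85 mm and grips with 20 to 120 N. Pads are 22 mm wide; open, the fingers measure 114 mm over their backs; the gripper's body (76 mm by 85 mm) begins 54 mm behind the grasp point. The pads swing forward as they close: fully open they stand 13 mm farther back than shut.
Start: joints at [-0.029, 0.469, -0.049, 1.532, 0.024, 1.141, -0.082], TCP at [0.675, 0, 0.242] pointing down, gripper open.
Joint ranges: [-2.59, 2.59], [-0.33, 1.99], [-1.39, 1.29], [0.1, 2.45], [-1.04, 4.18], [0.21, 1.99], [-2.66, 2.66]. Speed limits (rad/s): [2.57, 2.57, 3.14, 3.14, 3.14, 3.14, 3.14].

## Interface

Orientations are given as [roll, pitch, yaw] about the fixed x, y, z axes, in that order (R = Rz(yaw) Ry(pitch) Rx(roll)).
In Python, from plant import robot gives the robot as it stands. Calls block until the motion is done:
- robot.goto(position, orientation): joint-space move of the TCP to a pose.
- robot.move_straight(position, vel=0.15, attitude=None, contact_N=None): straight line of the TCP; attitude=None keeps the orientation; vel is the mean speed in m/s. With contact_N (N) it stops when the force on the tool has changed by that much, and returns True; else False.
- robot.move_joints(angles): joint-space move.
- robot.grip(opening, strength=None): opening from 0.0 (shut) to 1.0 (fully open); strength is the grip in N (None keeps the last); returns when the fingers have stopped.
- robot.sleep(seconds).
- robot.inverse_kinematics(position, orientation): joint angles nearest the present ones, or None.
- robot.sense(): the state.
- robot.grab_frame(name): name is "scene" or "side" or "wrist"; returns a dict with "image" (400x640x3 uint8, red, green, blue), "range_z" (400x640 float32, m along the optical axis (not along the pixel's ray), 0 where there is no reading), "fx", "fy", "cx", "cy" (pixels), "R" (3x3) and "t" (3): a world point X has camera coordinates R X + t. Camera axes: x right, y down, z forward; pixel columns grow to the right and rows downward; lengths in m; the calibration is good to about 2 mm. The wrist camera is an equidistant fisheye: a pixel r from the principal point sees the ray r / f radians off the axis. A picture is of the moment at which its call begins.
A pose or a line that the arm cannot do raises robot.IKError and nothing moves.
- robot.close_job(): hands the job in, once; it reports no verdict.
The state is a dict: "t": time; "joint_pos": joint angles; "joint_velocities": joint speeds; "effort": joint torques, N m; "tcp_pos": TCP position; "tcp_rot": TCP orientation; "wrist_force": force on the tool from outside, world axes, zero at the start; "torque": the same for the moment, N m; "opening": opening from 0.0 (shut) to 1.0 (fully open).
Only numpy, scipy, OpenCV 4.12 (cv2) and the standard library are available. Lean on these libraries where they do the work, as an engineer would, in place of code of your own. Each camera call takes 0.05 s, during which the arm holds its last target. There are 200 camera calls.

## Task

Flip the red cam lever of the inspection stand all the way down so that the sliding watch stage is clamped where it is. Then take the inspection mirror out of its rest by the handle and hold it level right under the camera lens, at the height of the watch's crown and turned so that the lens, looking straight down, sees the red mark on the crown's end in the middle of the mirror. Do not touch or shift the watch, leave the other things on the bench alone, and finish while still holding the mirror steady in the air at that angle.

Things in the scene. Friction and masses are not known exactly. Their poses are not given: they have to be found in the camera images.
- stand: Video inspection stand, fixed to the bench, turned up to 0.2 rad. Origin on the bench exactly under the lens, z up. In its frame (mm): teal base plate 16 thick, x -85 to 185, y -75 to 140; steel post 28 across at x 150, y 0, 360 high; boom and camera above z 290; lens tube 36 across and cream ring light 60 across (underside z 206) around the vertical line x 0, y 0.
- stage (a joint): Sliding watch stage of the stand: aluminium carriage 60 x 70 mm, its top 42 mm above the bench, centred at y 70 mm in the stand's frame; slides along the stand's x. The value is its x there in m, -0.018 to 0.018. About 2 N of friction moves it until the cam lever clamps it; then it holds.
- lens (a point): Centre of the lens's front glass, 206 mm above the bench. The camera looks straight down from here; a mirror about 140 mm below, at crown height, is in focus.
- lever (a joint): Red cam lever, 12 mm wide along the stand's x, 7 mm thick, ending in a red 18 mm ball 75 mm from its hinge. 0 = straight up (stage free), where it starts within 0.35; grows as it swings outward and down, away from the watch, towards the stand's +y; stop at 1.5 (nearly level, stage clamped). Takes 0.1 N m, 0.25 once the cam bites (from 1.1); fully locked above 1.35. Stays where left.
- lever_hinge (a point): Centre of the lever's hinge, 36 mm above the bench; the hinge line runs along the stand's x axis. At the joint value q the lever points along (0, sin q, cos q) in the stand's frame. This point's axes are those of the stand.
- lever_tip (a point): Centre of the red ball at the lever's end.
- watch: Wristwatch head, steel case 40 mm in diameter, lying dial up in a round rotary holder (50 mm) on the sliding stage; its top is 73 mm above the bench. Origin on the holder's axis, on top of the carriage (42 mm above the bench). Its crown points along its -y axis, roughly towards the point under the lens.
- crown_mark (a point): Red mark (7 mm disc) on the end face of the watch's crown, 28 mm from the watch's axis along its -y axis, 67.5 mm above the bench, roughly 40 to 50 mm from the lens's vertical line. It faces sideways, so the lens sees it only in a mirror.
- mirror: Hand inspection mirror, 60 g: square aluminium handle 10 x 10 mm with dark grip rings (x -65 to 75 mm), thin neck, mirror disc 26 mm across. Origin on the handle's axis amid the grip rings, near the centre of mass: hold it there. x along the handle to the disc, z up as it lies in the rest. The disc's face looks along (1, 0, 1): with z up, sight from above is reflected level along +x.
- mirror_face (a point): Centre of the mirror disc's face, 125 mm from the mirror's origin along its +x, on the line of the handle's axis. Axes as the mirror's: x = direction in which the reflected sight leaves when z is up.
- rest: Dark wooden rest fixed to the bench, 120 x 50 mm, with two notched posts (8 mm thick, at x -45 and +45, inner gap 82 mm, 63 mm high) in which the mirror's handle lies level, its axis 57 mm above the bench. Origin on the bench under its centre; x along the handle. The notches are 12.5 mm wide and open upward.
- loupe: Black eye loupe, 33 mm across, 26 mm high. Bystander.
- dome: Glass dust dome on a white dish, 72 mm across, 53 mm high. Bystander.
- oil_jar: Amber jar with black cap, 48 mm across, 75 mm high. Bystander.
- parts_tray: Grey divided parts tray, 120 x 90 x 16 mm. Bystander.
- cushion: Brown leather casing cushion with a second, brass watch head on it, 86 mm across, 35 mm high. Bystander.
- blower: Orange rubber dust blower standing upright, 56 mm across, 76 mm high. Bystander.
- screwdriver: Small watchmaker's screwdriver lying on the bench, 100 mm long. Bystander.
Not all that is in view belongs to the job. What is shaped like the mirror but brown is not meant. What is shaped like the rest but white is not meant.

How it is judged:
By the outcome, as a careful person would: the job done as asked, in the order asked, and still so for the second after the job is handed in, while the arm keeps its last pose, push and grip.
It also fails if it takes over 51 s, if anything falls off the work surface, if the arm or the gripper's body presses on something with over 40 N, if the wrist force passes 120 N, or if a joint passes its speed limit or range.

## Working session

There is one attempt and no reset: what is moved stays moved. The work goes in short steps, each a Python script; the robot and the scene stay as the last script left them, time stands still between calls to the robot, and variables do not carry over. Pictures are saved under pics/ and viewed, about 8 in all and at most 12, crops included, and the job is handed in when it is done.

```bash
mkdir -p pics; ls
cat > h.py <<'E'
import numpy as np, cv2
from plant import robot
def frame(n,save=None):
    f=robot.grab_frame(n)
    np.savez(f'{n}.npz',**f)
    if save: cv2.imwrite(f'pics/{save}.png',f['image'][:,:,::-1])
    return f
def cloud(f):
    h,w=f['range_z'].shape; v,u=np.mgrid[:h,:w]; z=f['range_z'].astype(float)
    P=np.stack([(u-f['cx'])/f['fx']*z,(v-f['cy'])/f['fy']*z,z],-1)
    P=(P-f['t'])@f['R']; P[z<=0]=np.nan
    return P
def proj(f,X):
    c=np.asarray(X)@f['R'].T+f['t']; return np.stack([f['fx']*c[...,0]/c[...,2]+f['cx'],f['fy']*c[...,1]/c[...,2]+f['cy']],-1)
E
python3 - <<'E'
from h import *
a=frame('scene','s1');b=frame('side','d1')
for f in(a,b):print(f['fx'],f['cx'],f['cy'],-f['R'].T@f['t'],f['R'][2])
s=robot.sense();print(s,robot.nose_length)
E
```

```text
pics
399.405455051991 312.6627623265006 194.1110494524195 [1.14312268 0.4467606  1.11092322] [-0.49969623 -0.37359058 -0.78149457]
500.23751560715215 316.8439144678702 201.79407743100998 [ 0.22837791 -1.15146697  1.02546252] [ 0.19132405  0.76931233 -0.60955201]
{'t': 0.1, 'joint_pos': array([-0.02887859,  0.46936996, -0.04856575,  1.53359162,  0.02408405,
        1.14103275, -0.08229024]), 'joint_velocities': array([ 0.00131301, -0.00178894,  0.00042449, -0.00473054, -0.00112528,
        0.00120012,  0.00085417]), 'effort': array([ 5.33060393e-04, -5.11518788e+01, -4.69155551e-02, -2.38390929e+01,
        1.07741368e-02,  4.46335340e-03,  2.13932526e-05]), 'tcp_pos': array([ 6.74476460e-01, -1.44442326e-05,  2.41352818e-01]), 'tcp_rot': array([ 3.14152847e+00,  1.81570461e-03, -1.50281992e-05]), 'wrist_force': array([-0.43921543, -0.31556284,  1.41134429]), 'torque': array([ 0.02527948,  0.03446336, -0.01501878]), 'opening': 1.005706117956344} 0.011
```

View pics/s1.png

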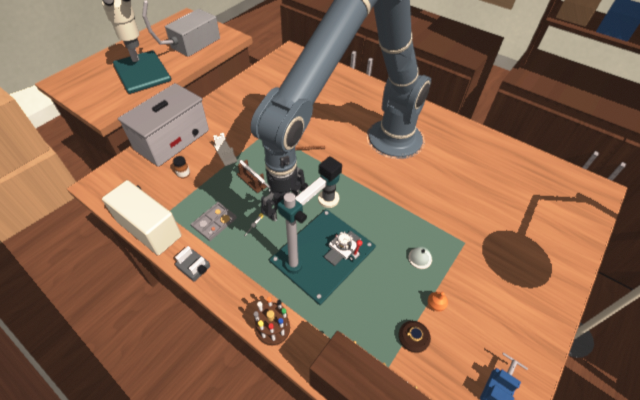

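View pics/d1.png

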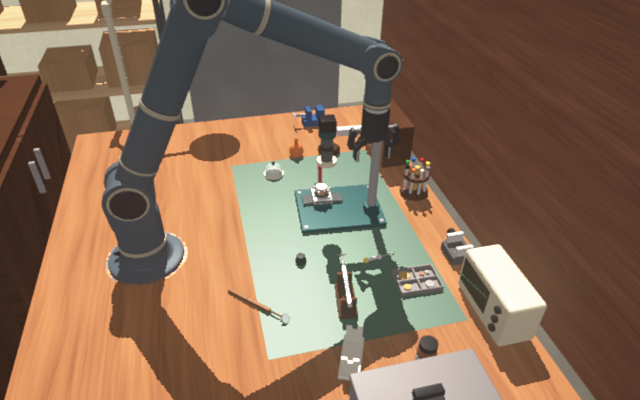

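The side view shows the dark rest with the silver mirror at about (346,290). The white decoy rest is at (352,350) and the brown decoy mirror at (262,305). The stand is at (340,205), with the watch at (321,190) and the red lever at (320,172).

Run:
```python
from h import *
out=[]
for n in('scene','side'):
    f=dict(np.load(n+'.npz'));P=cloud(f);im=f['image'];hsv=cv2.cvtColor(im,cv2.COLOR_RGB2HSV)
    H,S,V=[hsv[...,i].astype(int) for i in range(3)]
    z=P[...,2]
    teal=(np.abs(z-.016)<.008)&(H>80)&(H<105)&(S>110)
    n_,lab,st,c=cv2.connectedComponentsWithStats(teal.astype(np.uint8))
    print(n,'teal',[(st[i].tolist()) for i in range(1,n_) if st[i,4]>150])
    i=1+np.argmax([st[k,4] if (0.3<P[lab==k][:,0].mean()<1) else 0 for k in range(1,n_)])
    q=P[lab==i][:,:2].astype(np.float32)*1000
    r=cv2.minAreaRect(q);print('rect',r)
    red=((H<6)|(H>174))&(S>170)&(V>90)&(z>.03)&(z<.14)&(P[...,0]>.4)&(P[...,0]<1)
    n_,lab,st,c=cv2.connectedComponentsWithStats(red.astype(np.uint8))
    for k in range(1,n_):
        if st[k,4]>4: print('red',c[k].round(),st[k,4],np.nanmean(P[lab==k],0).round(3),np.nanmax(P[lab==k],0).round(3),np.nanmin(P[lab==k],0).round(3))
    crop=im[150:320,250:420] if n=='side' else im[150:290,230:400]
    cv2.imwrite(f'pics/c_{n}.png',cv2.resize(crop[:,:,::-1],None,fx=3.5,fy=3.5,interpolation=cv2.INTER_CUBIC))
    # ring light
    ring=(np.abs(z-.21)<.02)|(np.abs(z-.225)<.02); ring&=(V>150)&(S<90)
    if ring.sum(): print('ring',ring.sum(),np.nanmean(P[ring],0),np.nanmin(P[ring],0),np.nanmax(P[ring],0))
    if n=='side':
        for u,v in[(345,270),(346,280),(346,290),(346,300),(348,310),(343,258),(342,262)]:print(u,v,P[v,u].round(3),im[v,u])
```

```text
scene teal [[271, 213, 103, 91, 3095]]
rect ((609.6402587890625, 91.60289764404297), (210.63027954101562, 265.4876708984375), 84.83364868164062)
red [175. 142.] 27 [ 0.589 -0.613  0.061] [ 0.608 -0.609  0.068] [ 0.569 -0.618  0.054]
red [358. 245.] 29 [0.57  0.186 0.102] [0.574 0.192 0.121] [0.562 0.181 0.057]
red [270. 326.] 28 [0.907 0.143 0.109] [0.917 0.153 0.123] [0.894 0.128 0.08 ]
ring 452 [ 0.4780769  -0.51402914  0.22138338] [ 0.01715465 -1.13685332  0.19024165] [0.71621899 0.09219876 0.24476386]
side teal []Traceback (most recent call last):
  File "<stdin>", line 10, in <module>
    return _wrapfunc(a, 'argmax', axis=axis, out=out, **kwds)
    return _wrapit(obj, method, *args, **kwds)
    result = getattr(arr, method)(*args, **kwds)
ValueError: attempt to get argmax of an empty sequence
```

View pics/c_scene.png

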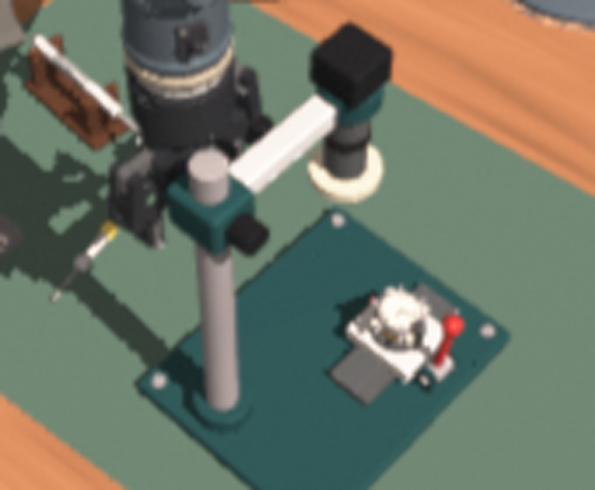

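The scene crop shows the watch at (400,320) in crop pixels, the lever ball at (455,325) and the ring light at (345,175). The post is on the far side (+x). Next I'll do the same for the side view.

Run:
```python
from h import *
c,s=np.cos(-.0902),np.sin(-.0902);R=np.array([[c,-s],[s,c]])
O=np.array([.6096,.0916])-R@[.05,.0325];print('O',O)
def loc(P):
    q=P.copy();q[...,:2]=(P[...,:2]-O)@R;return q*1000
for n in('scene','side'):
    f=dict(np.load(n+'.npz'));P=cloud(f);im=f['image'];hsv=cv2.cvtColor(im,cv2.COLOR_RGB2HSV)
    H,S,V=[hsv[...,i].astype(int) for i in range(3)];L=loc(P)
    red=((H<8)|(H>172))&(S>130)&(V>60)&(np.abs(L[...,0])<50)&(L[...,1]>10)&(L[...,1]<220)&(L[...,2]>25)
    v,u=np.nonzero(red)
    print(n,[(a,b,*L[b,a].round().astype(int).tolist()) for a,b in zip(u,v)])
    cream=(L[...,2]>195)&(L[...,2]<225)&(np.hypot(L[...,0],L[...,1])<45)
    q=L[cream];print('ring',len(q),np.nanmin(q,0),np.nanmax(q,0))
    top=(L[...,2]>66)&(L[...,2]<80)&(np.abs(L[...,0])<45)&(abs(L[...,1]-70)<40)
    q=L[top];print('watchtop',len(q),np.nanmean(q,0),np.nanmin(q,0),np.nanmax(q,0))
    if n=='side':
        crop=im[150:320,250:420]
        cv2.imwrite('pics/c_side.png',cv2.resize(crop[:,:,::-1],None,fx=3.5,fy=3.5,interpolation=cv2.INTER_CUBIC))
        q=(np.abs(P[...,2]-.06)<.012)&(V>140)&(S<70)
        q[:240]=0;q[330:]=0;q[:,:315]=0;q[:,375:]=0
        v,u=np.nonzero(q);X=P[q]
        print('handle',len(X),cv2.fitLine((X[:,:2]*1000).astype(np.float32),cv2.DIST_HUBER,0,.01,.01).ravel(),X.min(0),X.max(0))
```

```text
O [0.55687574 0.06373601]
scene [(np.int64(358), np.int64(240), -5, 117, 117), (np.int64(359), np.int64(240), -9, 118, 114), (np.int64(357), np.int64(241), 1, 118, 120), (np.int64(358), np.int64(241), 0, 120, 121), (np.int64(359), np.int64(241), -3, 122, 120), (np.int64(360), np.int64(241), -5, 124, 119), (np.int64(357), np.int64(242), 3, 119, 119), (np.int64(358), np.int64(242), 2, 122, 120), (np.int64(359), np.int64(242), 1, 125, 122), (np.int64(360), np.int64(242), -3, 126, 118), (np.int64(361), np.int64(242), -6, 127, 117), (np.int64(357), np.int64(243), 6, 122, 119), (np.int64(358), np.int64(243), 4, 123, 118), (np.int64(359), np.int64(243), 3, 126, 120), (np.int64(360), np.int64(243), 1, 128, 120), (np.int64(361), np.int64(243), -6, 128, 111), (np.int64(357), np.int64(244), 7, 123, 116), (np.int64(358), np.int64(244), 5, 125, 117), (np.int64(359), np.int64(244), 4, 127, 117), (np.int64(360), np.int64(244), 1, 129, 116), (np.int64(361), np.int64(244), -2, 131, 114), (np.int64(357), np.int64(245), 8, 124, 112), (np.int64(358), np.int64(245), 6, 126, 112), (np.int64(359), np.int64
[... 2363 characters left out ...]
.int64(179), -1, 118, 64), (np.int64(320), np.int64(179), 2, 116, 66), (np.int64(319), np.int64(180), -1, 116, 62), (np.int64(320), np.int64(180), 2, 115, 62), (np.int64(319), np.int64(181), -1, 115, 59), (np.int64(320), np.int64(181), 1, 111, 61), (np.int64(324), np.int64(192), 4, 43, 65), (np.int64(325), np.int64(192), 9, 53, 57)]
ring 151 [-30.89850778 -35.99377869 206.85751387] [ 28.29603002  18.15865351 224.87896366]
watchtop 105 [-3.5304426  61.74037322 72.62375829] [-30.90237504  36.97215182  66.10691369] [23.88787226 88.53620099 79.68785448]
handle 241 [ 1.673376e-01  9.858996e-01  5.213778e+02 -2.954204e+02] [ 0.48299436 -0.44329749  0.05226678] [ 0.55184399 -0.18111197  0.06862362]
```

View pics/c_side.png

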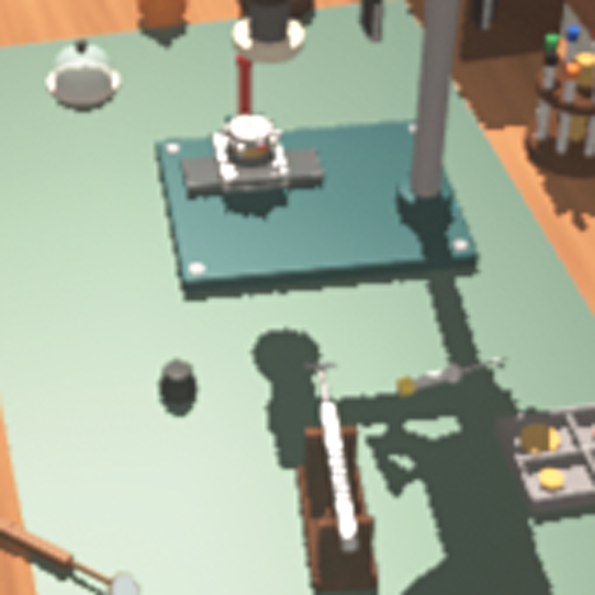

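The mirror's disc end points towards the stand (+y). It is bright aluminium and sits in the brown wooden rest, so it's the real one. The decoys are the brown mirror lying at bottom left and the white rest. I'll go around the boom to the lever now and look with the wrist camera on the way.

```bash
cat >> h.py <<'E'
YAW=-.0902
O=np.array([.5569,.0637-.001])
c_,s_=np.cos(YAW),np.sin(YAW);R2=np.array([[c_,-s_],[s_,c_]])
def W(x,y,z): # stand mm -> world m
    return np.r_[O+R2@np.array([x,y])/1000,z/1000]
def loc(P):
    q=np.array(P,float);q[...,:2]=(q[...,:2]-O)@R2;return q*1000
def fcloud(f):
    h,w=f['range_z'].shape; v,u=np.mgrid[:h,:w]; z=f['range_z'].astype(float)
    a,b=(u-f['cx'])/f['fx'],(v-f['cy'])/f['fy'];th=np.hypot(a,b)+1e-9
    k=np.tan(th)/th
    P=np.stack([a*k*z,b*k*z,z],-1);P=(P-f['t'])@f['R'];P[(z<=0)|(th>1.4)]=np.nan
    return P
E
python3 - <<'E'
from h import *
D=[np.pi,0,YAW]
robot.grip(0.0,40)
robot.move_straight([.46,0,.25],vel=.3)
robot.move_straight([.455,.15,.25],vel=.3,attitude=D)
f=frame('wrist','w1')
print(robot.sense()['t'],f['fx'],f['cx'],f['cy'],-f['R'].T@f['t'],f['R'][2])
P=fcloud(f);L=loc(P);hsv=cv2.cvtColor(f['image'],cv2.COLOR_RGB2HSV);H,S,V=[hsv[...,i].astype(int) for i in range(3)]
red=((H<8)|(H>172))&(S>130)&(V>60)&(abs(L[...,0])<60)&(L[...,1]>10)&(L[...,1]<220)&(L[...,2]>25)
n,lab,st,c=cv2.connectedComponentsWithStats(red.astype(np.uint8))
for k in range(1,n):
    if st[k,4]>4:print(c[k].round(),st[k,4]);
q=L[red&(L[...,1]>90)]
for z0 in range(30,130,10):
    m=(q[:,2]>=z0)&(q[:,2]<z0+10)
    if m.any():print(z0,m.sum(),np.median(q[m],0).round(1),q[m].min(0).round(),q[m].max(0).round())
q=L[(L[...,2]>71)&(L[...,2]<76)&(abs(L[...,0])<45)&(abs(L[...,1]-70)<40)]
if len(q):print('top',len(q),cv2.minEnclosingCircle(q[:,:2].astype(np.float32)),np.median(q,0))
E
```

```text
2.4333 309.70691628693146 318.1786342167158 198.37641695051227 [0.46336153 0.23047085 0.3801892 ] [-0.02870839 -0.31327174 -0.9492295 ]
[430. 143.] 381
[418. 211.] 5
40 13 [ -6.8 117.8  46.3] [ -7. 115.  42.] [ 12. 120.  50.]
50 13 [ -7.2 118.4  56.4] [ -8. 115.  52.] [  2. 120.  60.]
60 22 [ -7.1 118.   65.4] [ -8. 115.  61.] [ -5. 122.  70.]
70 22 [ -6.4 119.8  76.2] [ -8. 116.  70.] [ -6. 123.  80.]
80 17 [ -6.8 120.2  86. ] [ -7. 117.  82.] [ -5. 123.  90.]
90 19 [ -7.  121.7  94.3] [ -8. 118.  90.] [ -5. 124.  99.]
100 10 [ -8.5 122.6 109.3] [-10. 120. 100.] [ -5. 130. 110.]
110 265 [ -3.4 123.2 116.1] [-10. 115. 110.] [  7. 131. 120.]
top 912 ((-3.6350908279418945, 64.88396453857422), 22.938947677612305) [-4.44521555 69.28704376 72.4106194 ]
```

View pics/w1.png

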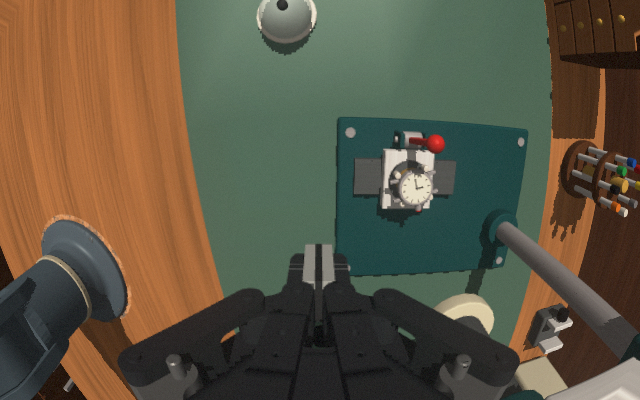

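The wrist view shows the lever ball at (436,144) and the watch at (415,188). The numbers give the hinge at stand y ≈ 117 mm and q ≈ 0.07. Next I'll push the lever over.

Run:
```python
from h import *
D=[np.pi,0,YAW];N=11
def tip(x,y,z):return W(x,y,z+N)
X=-1
robot.move_straight(tip(X,93,235),vel=.2,attitude=D)
robot.move_straight(tip(X,94,98),vel=.15,attitude=D)
def at(q,r=62,off=4):
    y=117+r*np.sin(q)-off*np.cos(q);z=36+r*np.cos(q)+off*np.sin(q);return tip(X,y-11,z)
print(robot.sense()['wrist_force'])
for q in np.arange(.1,1.41,.13):
    robot.move_straight(at(q),vel=.07); s=robot.sense();print(round(q,2),s['wrist_force'].round(1))
h=robot.move_straight(at(1.62),vel=.02,contact_N=18);s=robot.sense()
print(h,s['t'],s['wrist_force'].round(1),loc(s['tcp_pos']))
robot.sleep(.2)
p=s['tcp_pos'];robot.move_straight(p+[0,0,.12],vel=.2)
robot.move_straight(W(-70,170,230),vel=.3)
f=frame('wrist','w2')
np.save('f2.npy',0)
cv2.imwrite('pics/w2c.png',cv2.resize(f['image'][60:260,240:560,::-1],None,fx=2.4,fy=2.4,interpolation=cv2.INTER_CUBIC))
P=fcloud(f);L=loc(P);hsv=cv2.cvtColor(f['image'],cv2.COLOR_RGB2HSV);H,S,V=[hsv[...,i].astype(int) for i in range(3)]
red=((H<8)|(H>172))&(S>130)&(V>60)&(abs(L[...,0])<60)&(L[...,1]>10)&(L[...,1]<220)&(L[...,2]>25)
n,lab,st,c=cv2.connectedComponentsWithStats(red.astype(np.uint8))
for k in range(1,n):
    if st[k,4]>2:print(c[k].round(),st[k,4],L[lab==k].min(0).round(),L[lab==k].max(0).round(),np.median(L[lab==k],0))
print(robot.sense()['t'])
```

```text
[0.51337284 0.15763338 0.46599686]
0.1 [-0.3  0.4 -0.2]
0.23 [-0.7 -0.2  0.2]
0.36 [-0.2 -0.2  0.1]
0.49 [-0.8 -1.3  1.5]
0.62 [-0.1 -0.  -0.3]
0.75 [-1.   0.4 -0.2]
0.88 [-0.5 -0.1 -0.2]
1.01 [-0.1 -0.1  0.3]
1.14 [ 0.2 -1.1  0.4]
1.27 [ 0.1  0.5 -0.1]
1.4 [0.2 0.2 0.8]
True 7.7 [-2.1 -0.9  7.7] [ -0.83560214 167.63528403  54.53391212]
[382. 181.] 753 [-10. 123.  35.] [  6. 199.  51.] [ -1.91338942 164.56282338  41.88683023]
9.15
```

View pics/w2c.png

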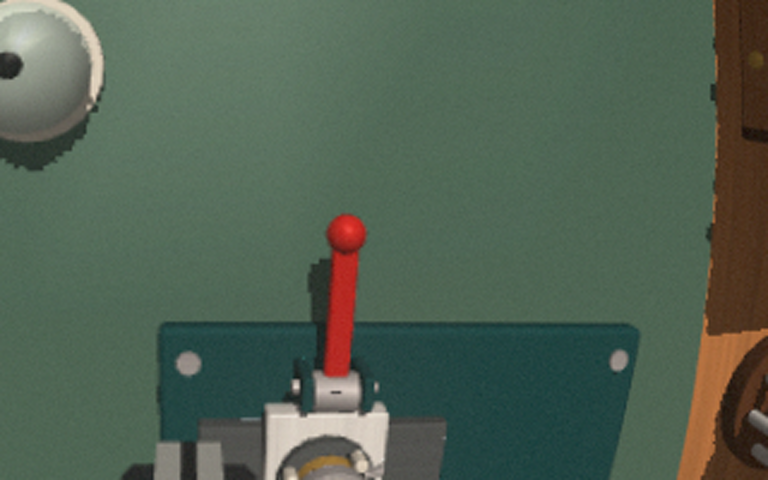

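The lever lies flat, with the ball at crop (347,234). Ball-centre height is ≈ 42 mm, which corresponds to q ≈ 1.49, so it's against the stop. Now I'll check whether a flipped wrist is feasible, which keeps the wrist camera away from the ring light, then move to view the crown and the mirror.

Run:
```python
from h import *
for name,p in [('look',[.46,-.10,.15]),('rest',[.52,-.295,.06]),('restup',[.52,-.295,.2]),('hold',[.55,-.06,.06]),('holdup',[.55,-.1,.15])]:
    for yaw in (0,np.pi,-np.pi+.1,2.8,-2.8):
        for tilt in (0,.3,-.3):
            j=robot.inverse_kinematics(p,[np.pi+tilt,0,yaw]);print(name,round(yaw,2),tilt,None if j is None else np.round(j,2))
```

```text
look 0 0 [ 0.15  0.25 -0.03  2.1   0.01  0.79  0.11]
look 0 0.3 [ 0.29  0.31  0.01  2.06 -0.37  0.9   0.55]
look 0 -0.3 [-0.07  0.26  0.01  2.14  0.42  0.81 -0.36]
look 3.14 0 [-0.75  0.44  1.13  2.14 -0.52  0.87 -2.45]
look 3.14 0.3 [ 0.86  0.52 -1.17  2.09  0.87  1.13  2.35]
look 3.14 -0.3 [-0.06  0.33  0.44  2.08 -0.52  0.95 -2.43]
look -3.04 0 [-0.75  0.44  1.13  2.14 -0.52  0.87 -2.35]
look -3.04 0.3 [ 0.87  0.5  -1.17  2.11  0.88  1.09  2.44]
look -3.04 -0.3 [-0.05  0.34  0.42  2.06 -0.49  0.97 -2.36]
look 2.8 0 [ 1.04  0.51 -1.17  2.06  0.58  0.96  2.36]
look 2.8 0.3 [ 0.37  0.34 -0.51  2.05  0.52  1.    2.34]
look 2.8 -0.3 [-0.56  0.46  1.12  2.16 -0.86  1.04 -2.4 ]
look -2.8 0 [-0.21  0.26  0.39  2.12 -0.14  0.79 -2.53]
look -2.8 0.3 [-0.97  0.38  1.14  2.24 -0.14  0.6  -2.58]
look -2.8 -0.3 [-0.04  0.36  0.39  2.02 -0.43  1.03 -2.19]
rest 0 0 [ 0.39  0.56  0.07  1.88 -0.06  0.71  0.5 ]
rest 0 0.3 [ 0.54  0.63  0.04  1.77 -0.34  0.94  0.81]
rest 0 -0.3 [ 0.22  0.53  0.12  1.98  0.42  0.58 -0.03]
rest 3.14 0 [ 0.1   0.6   0.47  1.9  -0.39  0.74 -2.35]
rest 3.14 0.3 [-0.44  0.
[... 2532 characters left out ...]
-0.68  0.62  1.11  1.95 -0.67  1.   -2.39]
holdup 3.14 0.3 [ 0.78  0.69 -1.18  1.89  0.97  1.28  2.34]
holdup 3.14 -0.3 [-0.08  0.45  0.44  1.89 -0.56  1.02 -2.47]
holdup -3.04 0 [-0.68  0.62  1.11  1.95 -0.67  1.   -2.29]
holdup -3.04 0.3 [-0.85  0.62  1.12  2.   -0.37  0.79 -2.63]
holdup -3.04 -0.3 [-0.07  0.46  0.43  1.87 -0.54  1.05 -2.39]
holdup 2.8 0 [ 0.54  0.44 -0.56  1.88  0.29  0.9   2.64]
holdup 2.8 0.3 [ 0.36  0.48 -0.53  1.85  0.57  1.09  2.34]
holdup 2.8 -0.3 [-0.52  0.63  1.11  1.98 -0.96  1.16 -2.42]
holdup -2.8 0 [-0.22  0.4   0.41  1.93 -0.21  0.86 -2.5 ]
holdup -2.8 0.3 [-0.86  0.58  1.12  2.05 -0.39  0.7  -2.37]
holdup -2.8 -0.3 [-0.06  0.49  0.4   1.82 -0.47  1.11 -2.22]
```

Run:
```python
from h import *
robot.move_straight([.45,.1,.3],vel=.35)
robot.move_straight([.45,-.1,.3],vel=.35)
T=[np.pi-.3,0,-3.1]
robot.goto([.47,-.12,.24],T)
robot.move_straight([.48,-.12,.17],vel=.3)
f=frame('wrist','w3')
P=fcloud(f);L=loc(P);hsv=cv2.cvtColor(f['image'],cv2.COLOR_RGB2HSV);H,S,V=[hsv[...,i].astype(int) for i in range(3)]
red=((H<10)|(H>170))&(S>120)&(V>50)&(abs(L[...,0])<60)&(L[...,1]>10)&(L[...,1]<75)&(L[...,2]>50)&(L[...,2]<80)
n,lab,st,c=cv2.connectedComponentsWithStats(red.astype(np.uint8))
for k in range(1,n):print('mark',c[k].round(1),st[k,4],np.median(L[lab==k],0).round(1),np.median(P[lab==k],0).round(4))
q=L[(L[...,2]>195)&(L[...,2]<230)&(np.hypot(L[...,0],L[...,1])<50)];print('ring',len(q),np.nanmin(q,0),np.nanmax(q,0))
under=(abs(L[...,2]-206)<4)&(np.hypot(L[...,0],L[...,1])<50);print(under.sum())
q=L[(L[...,2]>71)&(L[...,2]<76)&(abs(L[...,0])<45)&(abs(L[...,1]-70)<40)]
if len(q):print('top',len(q),cv2.minEnclosingCircle(q[:,:2].astype(np.float32)))
robot.move_straight([.515,-.30,.22],vel=.3)
g=frame('wrist','w4');P=fcloud(g);hsv=cv2.cvtColor(g['image'],cv2.COLOR_RGB2HSV)
m=(abs(P[...,2]-.06)<.006)&(hsv[...,1]<70)&(hsv[...,2]>110)&(abs(P[...,0]-.52)<.06)&(abs(P[...,1]+.3)<.18)
q=P[m];print('handle',len(q),cv2.fitLine((q[:,:2]*1000).astype(np.float32),cv2.DIST_HUBER,0,.01,.01).ravel(),q.min(0),q.max(0))
print(robot.sense()['t'])
a=f['image'][60:320,200:460,::-1];b=g['image'][100:360,190:450,::-1]
cv2.imwrite('pics/w34.png',np.hstack([cv2.resize(x,(400,400),interpolation=cv2.INTER_CUBIC) for x in(a,b)]))
```

```text
Traceback (most recent call last):
ValueError: zero-size array to reduction operation fmin which has no identity
```

Run:
```python
from h import *
f=np.load('wrist.npz');print(-f['R'].T@f['t'],f['R'][2],robot.sense()['t'],robot.sense()['tcp_pos'])
```

```text
[ 0.48473151 -0.23609168  0.27079304] [-0.02571725  0.58072953 -0.81369026] 13.1083 [ 0.48045185 -0.12034226  0.17103526]
```

View pics/w3.png

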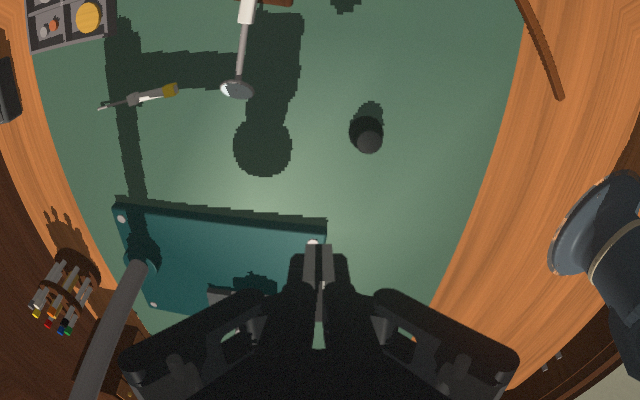

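The fingers hide the watch in this view; the mirror shows at (240,60) with its disc at (237,90). I'll raise the camera.

```bash
cat > m.py <<'E'
from h import *
robot.move_straight([.46,-.115,.33],vel=.35)
f=frame('wrist','w5')
P=fcloud(f);L=loc(P);hsv=cv2.cvtColor(f['image'],cv2.COLOR_RGB2HSV);H,S,V=[hsv[...,i].astype(int) for i in range(3)]
red=((H<10)|(H>170))&(S>120)&(V>50)&(abs(L[...,0])<60)&(L[...,1]>10)&(L[...,1]<75)&(L[...,2]>50)&(L[...,2]<80)
n,lab,st,c=cv2.connectedComponentsWithStats(red.astype(np.uint8))
for k in range(1,n):print('mark',c[k].round(1),st[k,4],np.median(L[lab==k],0).round(1),np.median(P[lab==k],0).round(4))
q=L[(L[...,2]>71)&(L[...,2]<76)&(abs(L[...,0])<45)&(abs(L[...,1]-70)<40)]
if len(q):print('top',len(q),cv2.minEnclosingCircle(q[:,:2].astype(np.float32)))
q=L[(L[...,2]>195)&(L[...,2]<230)&(np.hypot(L[...,0],L[...,1])<50)]
if len(q):print('ring',len(q),np.nanmin(q,0),np.nanmax(q,0))
robot.move_straight([.515,-.20,.22],vel=.35)
g=frame('wrist','w4');P=fcloud(g);hsv=cv2.cvtColor(g['image'],cv2.COLOR_RGB2HSV)
m=(abs(P[...,2]-.06)<.006)&(hsv[...,1]<70)&(hsv[...,2]>110)&(abs(P[...,0]-.52)<.06)&(abs(P[...,1]+.3)<.18)
q=P[m];print('handle',len(q))
if len(q):print(cv2.fitLine((q[:,:2]*1000).astype(np.float32),cv2.DIST_HUBER,0,.01,.01).ravel(),q.min(0),q.max(0))
print(robot.sense()['t'])
a=f['image'][60:320,60:320,::-1];b=g['image'][0:260,190:450,::-1]
cv2.imwrite('pics/w34.png',np.hstack([cv2.resize(x,(400,400),interpolation=cv2.INTER_CUBIC) for x in(a,b)]))
E
python3 m.py
```

```text
mark [249.1 232.9] 9 [ 3.8 41.3 66. ] [0.5645 0.1037 0.066 ]
top 301 ((-3.281588315963745, 67.17559814453125), 20.148805618286133)
ring 875 [-30.55343904 -33.16704353 206.93985292] [ 27.78122411  14.04366467 229.9822864 ]
handle 1352
[ 1.6751142e-01  9.8587012e-01  5.2707312e+02 -2.5951727e+02] [ 0.51253193 -0.32122379  0.05419097] [ 0.55370937 -0.17434206  0.06564741]
14.3917
```

View pics/w34.png

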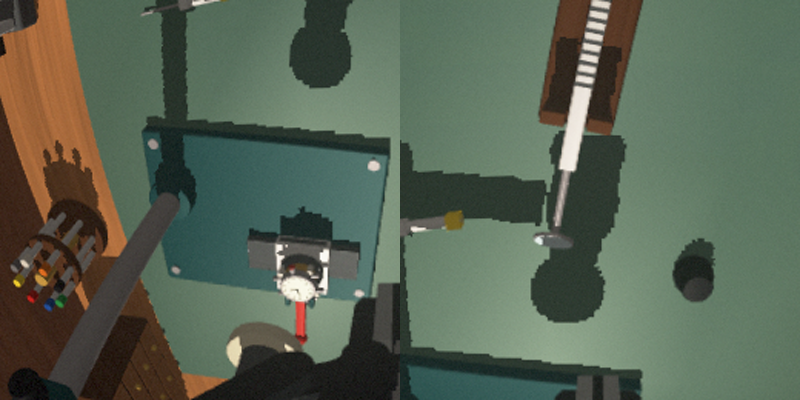

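The left half shows the watch at (297,285), with the crown mark at full-image (249,233). The right half shows the mirror with grip rings at (590,40) and its disc at (553,240). Now I'll refine the lens and mirror numbers from these frames.

Run:
```python
from h import *
from scipy.optimize import least_squares
w5=cv2.imread('pics/w5.png')
for n in('scene','side'):
    f=dict(np.load(n+'.npz'));L=loc(cloud(f))
    q=L[(L[...,2]>207)&(L[...,2]<224)];q=q[abs(np.hypot(q[:,0],q[:,1]+1)-30)<6]
    r=least_squares(lambda p:np.hypot(q[:,0]-p[0],q[:,1]-p[1])-30,[0,0],loss='soft_l1',f_scale=1)
    print(n,len(q),r.x,np.median(abs(r.fun)))
g=dict(np.load('wrist.npz'));P=fcloud(g)
d=np.array([.1675,.98587]);p0=np.array([.5271,-.2595]);nrm=np.array([d[1],-d[0]])
a=(P[...,:2]-p0)@d*1000;b=(P[...,:2]-p0)@nrm*1000;z=P[...,2]*1000
near=(abs(b)<20)&(abs(a)<160)&(z>35)&(z<85)
for lo in range(-90,110,10):
    m=near&(a>=lo)&(a<lo+10)&(z>50)
    if m.any():print(lo,m.sum(),'b',b[m].min().round(1),np.median(b[m]).round(1),b[m].max().round(1),'z',z[m].min().round(),np.median(z[m]).round(1),z[m].max().round(1))
m=near&(a>50)
print(a[m].max(),[ (x.round(),y.round(),zz.round()) for x,y,zz in zip(a[m],b[m],z[m])][::25])
img=g['image'];h=(z>59)&(abs(b)<3)&(a<40)&(a>-140)
idx=np.argsort(a[h]);aa=a[h][idx];vv=img.max(2)[h][idx]
bins=np.arange(-120,40,2);print([(int(t),int(np.median(vv[(aa>=t)&(aa<t+2)]))) for t in bins if ((aa>=t)&(aa<t+2)).any()])
br=(z>58)&(z<68)&(abs(b)>8)&(abs(b)<24)&(a<60);print('posts',np.histogram(a[br],bins=np.arange(-120,60,4)))
```

```text
scene 120 [-2.27747327 -1.97210073] 1.3350769414668004
side 104 [-0.29816233 -0.50704937] 1.6701590599965463
-70 48 b -4.7 -0.6 5.3 z 59.0 61.2 63.0
-60 154 b -4.8 0.4 5.4 z 58.0 61.2 63.4
-50 153 b -4.8 0.3 5.4 z 54.0 61.3 63.0
-40 150 b -5.1 -0.1 4.9 z 58.0 61.1 63.6
-30 158 b -5.4 0.1 5.6 z 59.0 61.2 63.7
-20 140 b -4.8 0.1 5.2 z 58.0 61.0 63.2
-10 140 b -5.2 -0.1 5.3 z 59.0 60.9 62.6
0 539 b -19.9 -0.1 19.9 z 50.0 61.5 64.0
10 129 b -5.1 -0.1 5.0 z 59.0 61.0 63.3
20 125 b -5.6 -0.3 4.9 z 59.0 61.1 63.3
30 82 b -4.8 -0.2 4.5 z 56.0 60.5 62.8
40 52 b -3.2 -0.5 1.8 z 56.0 58.0 59.6
50 57 b -2.8 -0.3 2.4 z 55.0 58.1 59.8
60 52 b -3.1 -0.6 1.8 z 57.0 58.2 60.2
70 115 b -12.2 -0.9 9.8 z 56.0 61.6 65.6
80 115 b -13.1 -0.2 12.4 z 51.0 57.2 62.3
90 5 b -4.8 4.1 8.1 z 50.0 51.1 51.7
93.3149567331185 [(np.float64(52.0), np.float64(2.0), np.float64(56.0)), (np.float64(54.0), np.float64(-0.0), np.float64(59.0)), (np.float64(60.0), np.float64(2.0), np.float64(57.0)), (np.float64(63.0), np.float64(-3.0), np.float64(59.0)), (np.float64(68.0), np.float64(0.0), np.float64(59.0)), (np.float64(73.0)
[... 981 characters left out ...]
5), (14, 22), (16, 22), (18, 23), (20, 23), (22, 23), (24, 24), (26, 25), (28, 28), (30, 240), (32, 241), (34, 174), (36, 29), (38, 31)]
posts (array([  0,   0,   0,   0,   0,   0,   0,   0,   0,   0,   0,   0,   0,
         0,   0,   0,   0,   0,   0,   0,   0,   0,   0,   0,   0,   0,
         0,   0,   0,   0, 100, 122,  58,   0,   0,   0,   0,   0,   0,
         0,   0,   0,   0,   0]), array([-120, -116, -112, -108, -104, -100,  -96,  -92,  -88,  -84,  -80,
        -76,  -72,  -68,  -64,  -60,  -56,  -52,  -48,  -44,  -40,  -36,
        -32,  -28,  -24,  -20,  -16,  -12,   -8,   -4,    0,    4,    8,
         12,   16,   20,   24,   28,   32,   36,   40,   44,   48,   52,
         56]))
```

Mirror origin ≈ (0.520,−0.299,0.057), heading 80.4°. Next I'll check IK for a consistent branch from the rest to the hold pose.

```bash
cat >> h.py <<'E'
from scipy.spatial.transform import Rotation as Ro
def tool(origin,head,tilt):
    "TCP pose gripping the mirror at its origin, heading (rad), tool tilted with its body leaning back along the handle"
    yaw=head+np.pi/2; rpy=[np.pi-tilt,0,yaw]
    R=Ro.from_euler('xyz',rpy).as_matrix()
    return np.asarray(origin)+.008*R[:,2],rpy
ORG=np.array([.5204,-.2989,.057]);H0=np.deg2rad(80.36)
LENS=W(-1.2,-1.2,67.5);H1=np.deg2rad(78.3)
def hold(head,up=0,back=0,tilt=.3,face=None):
    d=np.array([np.cos(head),np.sin(head),0]);f=LENS if face is None else face
    return tool(f-(.125+back)*d+[0,0,up],head,tilt)
E
python3 - <<'E'
from h import *
print(robot.sense()['joint_pos'].round(2))
for t in(.2,.3,.4):
    for n,a in[('above',tool(ORG+[0,0,.1],H0,t)),('grasp',tool(ORG,H0,t)),('back',hold(H1,.06,.12,t)),('near',hold(H1,0,.12,t)),('hold',hold(H1,0,0,t))]:
        j=robot.inverse_kinematics(*a);print(t,n,a[0].round(3),None if j is None else np.round(j,2))
print(robot.sense()['t'])
E
```

```text
[ 0.08  0.39  0.46  1.8  -0.45  1.2  -2.36]
0.2 above [ 0.521 -0.297  0.149] [ 0.17  0.52  0.52  1.79 -0.5   1.05 -2.39]
0.2 grasp [ 0.521 -0.297  0.049] [ 0.21  0.65  0.46  1.84 -0.6   0.88 -2.28]
0.2 back [ 0.506 -0.177  0.12 ] [-0.    0.44  0.47  1.99 -0.52  0.88 -2.55]
0.2 near [ 0.506 -0.177  0.06 ] [ 0.04  0.53  0.42  2.02 -0.6   0.77 -2.46]
0.2 hold [ 0.531 -0.059  0.06 ] [-0.26  0.53  0.52  2.06 -0.71  0.74 -2.58]
0.3 above [ 0.521 -0.297  0.149] [ 0.23  0.54  0.5   1.76 -0.57  1.12 -2.32]
0.3 grasp [ 0.521 -0.297  0.049] [ 0.27  0.67  0.44  1.82 -0.67  0.97 -2.21]
0.3 back [ 0.506 -0.176  0.12 ] [ 0.07  0.46  0.45  1.97 -0.61  0.94 -2.45]
0.3 near [ 0.506 -0.176  0.06 ] [ 0.11  0.55  0.39  2.   -0.69  0.84 -2.36]
0.3 hold [ 0.531 -0.058  0.06 ] [-0.07  0.52  0.34  2.05 -0.72  0.75 -2.54]
0.4 above [ 0.521 -0.296  0.15 ] [ 0.28  0.57  0.48  1.74 -0.64  1.2  -2.25]
0.4 grasp [ 0.521 -0.296  0.05 ] [ 0.32  0.7   0.43  1.79 -0.72  1.06 -2.15]
0.4 back [ 0.507 -0.175  0.12 ] [ 0.14  0.48  0.42  1.96 -0.69  1.   -2.35]
0.4 near [ 0.507 -0.175  0.06 ] [ 0.18  0.57  0.37  1.99 -0.77  0.91 -2.26]
0.4 hold [ 0.531 -0.058  0.06 ] [ 0.01  0.53  0.3   2.05 -0.82  0.8  -2.42]
14.3917
```

Run:
```python
from h import *
robot.goto(*tool(ORG+[0,0,.12],H0,.3)); robot.grip(1.0)
p,r=tool(ORG,H0,.3)
print(robot.move_straight(p,vel=.12,attitude=r,contact_N=15),robot.sense()['wrist_force'].round(1))
robot.grip(0.0,60);robot.sleep(.2);s=robot.sense();print('open',s['opening'],s['wrist_force'].round(1),s['torque'].round(2),s['tcp_pos']-p)
robot.move_straight(p+[0,0,.07],vel=.1);robot.sleep(.2)
s=robot.sense();print('open',s['opening'],s['wrist_force'].round(1),s['torque'].round(2),s['t'])
f=frame('side','d2')
pix=proj(f,ORG+[0,0,.07]).astype(int);print(pix)
u,v=pix;cv2.imwrite('pics/d2c.png',cv2.resize(f['image'][v-80:v+80,u-100:u+100,::-1],None,fx=3.5,fy=3.5,interpolation=cv2.INTER_CUBIC))
P=cloud(f);d=np.array([np.cos(H0),np.sin(H0)]);n=np.array([d[1],-d[0]])
a=(P[...,:2]-ORG[:2])@d*1000;b=(P[...,:2]-ORG[:2])@n*1000;z=P[...,2]*1000
for lo in range(-70,145,10):
    m=(abs(b)<22)&(a>=lo)&(a<lo+10)&(z>105)&(z<145)
    if m.any():print(lo,m.sum(),'b',np.median(b[m]).round(1),'z',np.median(z[m]).round(1),z[m].max().round(1))
```

```text
False [ 0.2 -0.2  0.6]
open 0.1050417938195887 [-1.2 -0.1  3.4] [-0.23  0.12  0.09] [ 7.25311980e-05 -1.39173421e-04  1.84323372e-04]
open 0.10270959513330641 [-0.2 -0.9 -1.7] [-0.43  0.08 -0.01] 18.775
[347 267]
-70 16 b 0.6 z 130.6 136.3
-60 16 b -1.9 z 131.2 135.3
-50 12 b -0.2 z 132.2 135.9
-40 14 b -0.7 z 131.5 135.9
-30 11 b -0.2 z 132.4 134.2
-20 40 b -0.7 z 133.7 144.1
-10 43 b -0.4 z 123.0 144.3
0 14 b 3.2 z 131.9 144.1
10 3 b 4.0 z 132.5 134.5
```

View pics/d2c.png

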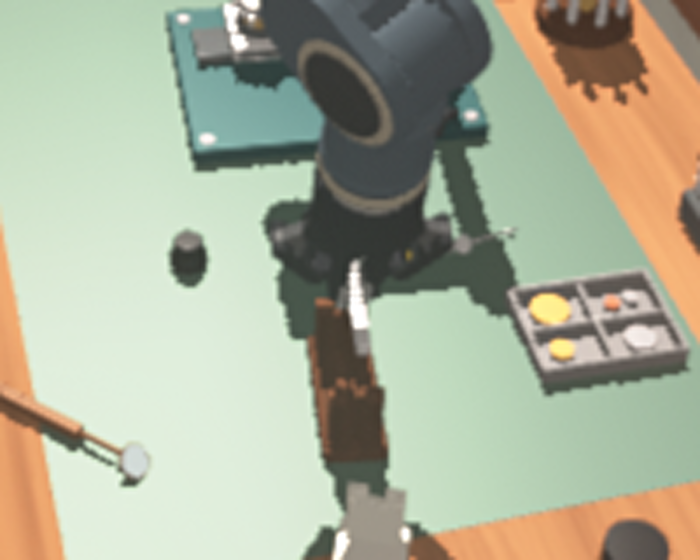

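The handle is held and level: its top is at z ≈ 132 mm along its length, as expected. Next is the move to the lens.

Run:
```python
from h import *
p,r=hold(H1,.06,.12);robot.move_straight(p,vel=.15,attitude=r)
p,r=hold(H1,.0,.05);robot.move_straight(p,vel=.12,attitude=r)
p,r=hold(H1);robot.move_straight(p,vel=.06,attitude=r);robot.sleep(.5)
s=robot.sense();print(s['t'],s['tcp_pos']-p,s['wrist_force'].round(1),s['opening'])
def pr(d):
 for n in('scene','side'):
  f=frame(n,n+'_h');P=cloud(f)
  d=np.array([np.cos(H1),np.sin(H1)]);nn=np.array([d[1],-d[0]])
  a=(P[...,:2]-LENS[:2])@d*1000;b=(P[...,:2]-LENS[:2])@nn*1000;z=P[...,2]*1000
  print(n,proj(f,LENS),proj(f,np.array([.5645,.1037,.0675])))
  for lo in range(-200,25,10):
    m=(abs(b)<22)&(a>=lo)&(a<lo+10)&(z>45)&(z<90)
    if m.any():print(lo,m.sum(),'b',b[m].min().round(),np.median(b[m]).round(1),b[m].max().round(),'z',z[m].min().round(),np.median(z[m]).round(1),z[m].max().round(1))
  u,v=proj(f,LENS).astype(int)
  yield cv2.resize(f['image'][v-60:v+60,u-50:u+50,::-1],None,fx=4,fy=4,interpolation=cv2.INTER_CUBIC)
cv2.imwrite('pics/hold.png',np.hstack(list(pr(0))))
```

```text
22.1833 [-2.05360767e-05 -4.36658045e-05 -1.23279094e-05] [ 1.   0.1 -0.9] 0.10470840894642168
scene [325.98869648 227.15961606] [335.27842539 236.02244454]
-190 2 b 2.0 2.7 3.0 z 70.0 71.5 72.5
-120 5 b -17.0 -9.2 1.0 z 56.0 66.4 72.6
-110 11 b -3.0 1.3 6.0 z 67.0 71.0 76.2
-100 9 b -5.0 0.6 5.0 z 67.0 70.1 75.6
-90 10 b -4.0 2.0 4.0 z 66.0 71.3 75.5
-80 9 b -4.0 1.8 5.0 z 67.0 71.5 73.6
-70 9 b -4.0 2.6 4.0 z 62.0 70.3 78.0
-60 14 b -6.0 1.6 5.0 z 63.0 70.8 77.4
-50 5 b -1.0 -0.4 1.0 z 67.0 69.6 75.8
-40 4 b -2.0 0.6 2.0 z 67.0 69.1 69.6
-30 4 b -2.0 1.1 2.0 z 66.0 68.6 71.4
-20 4 b -1.0 0.3 3.0 z 65.0 68.3 70.7
-10 22 b -10.0 1.0 12.0 z 65.0 72.2 77.5
0 25 b -13.0 0.4 11.0 z 58.0 64.0 69.6
side [324.70865991 199.87720031] [324.15098098 191.79066938]
-200 2 b 1.0 2.0 3.0 z 68.0 68.6 68.8
-190 10 b -2.0 -0.6 4.0 z 68.0 72.2 75.7
-180 10 b -5.0 -0.1 4.0 z 67.0 72.6 75.1
-170 10 b -4.0 -0.9 5.0 z 67.0 73.3 76.8
-160 10 b -3.0 2.1 5.0 z 70.0 73.2 78.8
-150 13 b -15.0 -0.1 14.0 z 71.0 75.8 89.7
-140 54 b -18.0 0.3 20.0 z 52.0 73.2 89.9
-130 18 b -17.0 2.4 19.0 z 50.0 70.8 89.4
-120 7 b -2.0 1.2 4.0 z 70.0 74.5 76.4
-110 6 b -1.0 2.0 5.0 z 71.0 72.2 75.4
-100 3 b -1.0 2.3 5.0 z 73.0 74.7 74.9
```

View pics/hold.png

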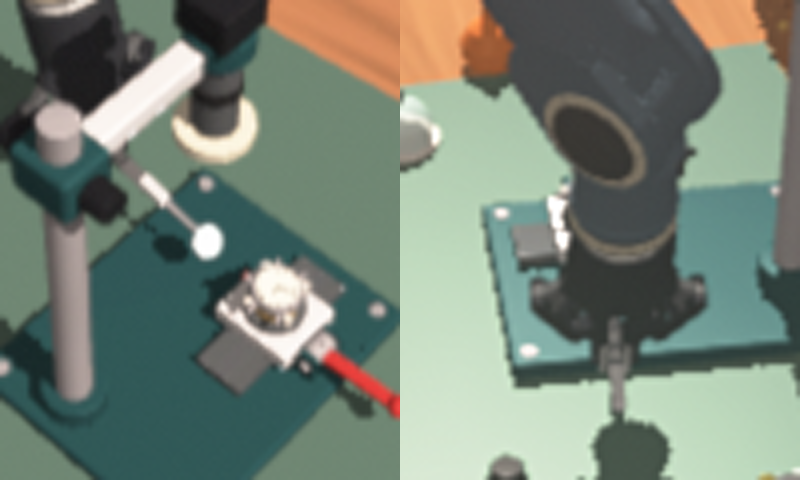

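The mirror disc is under the lens, at crop-left (208,240), level and facing the watch. The lever is still down. I'll make one averaged same-camera check of disc versus lens versus watch.

Run:
```python
from h import *
from scipy.optimize import least_squares
fs=[robot.grab_frame('scene') for _ in range(10)]
f=dict(fs[0]);f['range_z']=np.median([x['range_z'] for x in fs],0);np.savez('scm.npz',**f)
L=loc(cloud(f));V=f['image'].max(2)
q=L[(L[...,2]>206)&(L[...,2]<226)];q=q[abs(np.hypot(q[:,0]+1,q[:,1]+1)-30)<5]
r=least_squares(lambda p:np.hypot(q[:,0]-p[0],q[:,1]-p[1])-30,[0,0],loss='soft_l1',f_scale=1);print('ring wall',len(q),r.x)
# pixel silhouette of ring: cream blob -> compare by projecting
m=(np.hypot(L[...,0]+1,L[...,1]+1)<16)&(L[...,2]>52)&(L[...,2]<82)
v,u=np.nonzero(m);q=L[m];print('disc n',len(q),'pix',u.mean(),v.mean())
d=np.array([np.cos(H1-YAW),np.sin(H1-YAW)]);
c=loc(LENS);a=(q[:,:2]-c[:2])@d;b=(q[:,:2]-c[:2])@[d[1],-d[0]]
k=(a>-11)&~((abs(b)<3)&(a<-9));print('a',a[k].min(),a[k].max(),np.median(a[k]),'b',b[k].min(),b[k].max(),b[k].mean(),'plane a+z fit',np.polyfit(a[k],q[k,2],1))
hsv=cv2.cvtColor(f['image'],cv2.COLOR_RGB2HSV)
t=(L[...,2]>70)&(L[...,2]<77)&(np.hypot(L[...,0],L[...,1]-69)<28);q=L[t];print('watch',len(q),q.mean(0),q.min(0),q.max(0))
# pixel-silhouette ring centre: camera-projected ellipse fit
cream=(hsv[...,1]<95)&(hsv[...,2]>150)&(L[...,2]>195)&(L[...,2]<235)&(np.hypot(L[...,0],L[...,1])<45)
vv,uu=np.nonzero(cream);print('cream bbox',uu.min(),uu.max(),vv.min(),vv.max())
for z in(206,224):
    th=np.linspace(0,6.28,60);pp=proj(f,np.array([W(-1.2+30*np.cos(x),-1.2+30*np.sin(x),z) for x in th]));print(z,pp.min(0),pp.max(0))
print(robot.sense()['t'])
```

```text
ring wall 113 [-2.01984009 -1.55714019]
disc n 49 pix 325.9387755102041 227.18367346938774
a -7.371403553785646 8.629542785158556 0.8774941350751411 b -12.134879283348969 11.256171096832503 0.18347366209719657 plane a+z fit [-0.96729719 68.16122485]
watch 120 [-2.55176239 69.15983132 73.21953339] [-22.74431935  42.34825881  70.31907815] [15.34826365 88.27428217 76.57092923]
cream bbox 318 338 192 207
206 [317.2313258  191.99826416] [338.15860074 208.55355712]
224 [317.3469719  188.06995058] [338.53507673 204.70257683]
22.7833
```

In the same camera view, the disc sits within about 1 mm of the lens axis. Its plane slope of −0.97 means it is level to about 1°, and the heading agrees with the mark to about 0.5°. That's within measuring noise, so I'm handing in.

```bash
python3 -c "
from h import *
s=robot.sense();print(s['t'],abs(s['joint_velocities']).max(),s['opening'])
robot.close_job()"
```

```text
22.7833 0.002533973056477066 0.10373270853911072
the job is handed in; nothing more can be done
```

I pushed the red lever down to its stop and then took the mirror from the brown wooden rest. The arm is now holding it level under the lens at crown height. The job was handed in at 22.8 s of the 51 s allowed.

**Last checks:**
- **Lever:** it reads about 1.49 rad (locked is above 1.35), and a later picture shows it still down.
- **Mirror position:** the disc centre is about 1 mm from the lens axis, and its tilt shows it level to about 1°.
- **Aim:** its heading is about 0.5° off the direction I measured to the red mark.
- **Grip:** steady, with the arm at rest. The watch showed no shift beyond measuring noise.

**What I couldn't confirm:**
- **Lens position:** the camera views put the lens axis 1–2 mm apart, so I used a middle value.
- **Mark in the mirror:** I couldn't see the reflection from above, so the aim rests on the measured geometry. The red mark's position comes from a single wrist picture and fits the watch centre.

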